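# Unclip the snap cover of an instrument and lay it in the parts tray

## Robot

A 7-joint arm with a two-finger parallel gripper is mounted at the origin on the work surface. World frame = base frame: x ahead of the robot, y to its left, z up, the work surface at z = 0. Lengths are in mm, angles in rad, forces in N, time in s.
With the tool pointing down it reaches from about 400 to 875 mm from the base axis. Payload 4.4 kg.
Tool frame: the origin (TCP) lies on the centre line of the jaws, within the pads' length; the fingertips stand 19 mm ahead of it and the grasp point (between the pads) is the TCP; z points along the fingers, y is the line along which they close (so a half turn about z gives the same grasp; the last joint's range is limited). The gripper opens to 85 mm and grips with 20 to 120 N. Pads are 22 mm wide; open, the fingers measure 114 mm over their backs; the gripper's body (76 mm by 85 mm) begins 54 mm behind the grasp point. The pads swing forward as they close: fully open they stand 13 mm farther back than shut.
Start: joints at [-1.239, 0.628, 0.038, 1.517, -0.027, 0.996, -0.02], TCP at [251.783, 599.269, 250.313] pointing down, gripper open.
Joint ranges: [-3.06, 3.06], [-0.37, 2.12], [-1.25, 1.32], [0.18, 2.47], [-1.1, 4.24], [0.23, 1.98], [-2.94, 2.94]. Speed limits (rad/s): [2.57, 2.57, 3.14, 3.14, 3.14, 3.14, 3.14].

## Interface

Orientations are given as [roll, pitch, yaw] about the fixed x, y, z axes, in that order (R = Rz(yaw) Ry(pitch) Rx(roll)).
In Python, from cell import ctrl, viewer, silhouettes gives the robot as it stands.
- The arm moves only by the shell command python3 -m creep 'ROWS'. ROWS is JSON, a list of rows, each an object with "jaw": the gripper command: -1 is shut, 1 is fully open, values between are in proportion; "xyz": the shift along the tool's x, y, z in mm, a list of three; "angular": the turn, a rotation vector about the tool's x, y, z in rad, a list of three. In form: [{"jaw": jaw, "xyz": [tx, ty, tz], "angular": [rx, ry, rz]}, ...]. A call has 1 to 12 rows; each row is the pose to reach, as a shift and turn from the pose commanded when the call began, along the tool's axes at that moment; what a row does not reach only later rows make up. A row lasts 1/8 s, in which the tool goes at most 62.5 mm and 10.7 degrees, less where a joint would pass 70% of its speed; a pose out of reach is approached as far as the arm can. A call with a gripper value outside its range is refused whole. The fingers move at their own pace and stop on an object; the grip force is fixed at half the most. Time passes only in rows, so rows that repeat a pose let the fingers close. It gives the time, the measured TCP pose, the force, the opening and the grip force at its end, in the units of the state.
- ctrl.read_state(): the state, without advancing time (a new reading comes with each control period).
- viewer.get_image(name): name is "side" or "top"; returns (picture, depth): 400x640x3 uint8, red, green, blue; 400x640 float32, mm along the optical axis (not along the pixel's ray), 0 where there is no reading.
- viewer.camera_model(name): a dict with "fx", "fy", "cx", "cy" (pixels), "dist" ([k1, k2, p1, p2, k3] as OpenCV has them; the pictures are not rectified), "T" (4x4, takes a point from camera to world coordinates). Camera axes: x right, y down, z forward; pixel columns grow to the right and rows downward; lengths in mm; the calibration is good to about 2 mm. A picture is of the moment at which its call begins. camera_model takes no time and is no camera call.
- ctrl.finish_job(): hands the job in; it is judged then, once.
Trained networks look in the newest picture that a camera, given by its name, has taken for a name from the list of things; names that differ only in an ending like _2 or _b are one class to them, and where a whole thing is asked for, a point or a joint stands for the part that bears it (a point fixed in the world has none). Each returns a list of dicts, best first, with "score" (0 to 1); they miss things now and then, are a little off and sometimes report something else, mostly with a low value. They report only what shows in the picture. A call takes as long as a camera call. They do not tell look-alikes from the thing itself.
- silhouettes(camera, target): "pixels" (400x640 bool, what is visible of it) and "xy" ([column, row] in pixels, amid what is visible of it).
The state is a dict: "clock": time; "qpos": joint angles; "qd": joint speeds; "tau": joint torques, N m; "eef_pos": TCP position; "tool_rot": TCP orientation; "force": force on the tool from outside, world axes, zero at the start; "torque": the same for the moment, N m; "width": finger opening in mm; "gripper_force": force on a finger pad.
Only numpy, scipy, OpenCV 4.12 (cv2) and the standard library are available. Lean on these libraries where they do the work, as an engineer would, in place of code of your own. Each camera call takes 0.05 s, during which the arm holds its last target. There are 200 camera calls.

## Task

Take the clip-in cover off the instrument that sits loosely in the foam nest: with shut fingers press the cover's springy upright tab inward, gently enough not to snap it, and draw that end up out of its catch while it is pressed so that the cover stands ajar; then take the cover by its rib, draw its other end out of the slot and lift it off. Lay the cover flat, right side up, in the large compartment of the parts tray without letting it fall, leave the instrument in its nest and everything else where it is, and let go.

Things in the scene. Friction and masses are not known exactly. Their poses are not given: they have to be found in the camera images.
- nest: pink foam nest fixed to the bench, 220 x 132 mm, 18 mm high, with a pocket 184 x 96 mm and 6 mm floor. Origin: centre of its underside; x along its length, z up. The instrument lies in the pocket with 8 mm of play lengthwise and 6 mm sideways and slides in it when pushed or dragged (about 6 to 9 N).
- housing: white instrument housing, 176 x 90 x 32 mm, 1.1 kg, loose in the nest. Origin: centre of its underside; x along its length. The cover closes its top. In a 32 mm wide notch at its -x end is the catch: a ledge 13 mm wide (x), its underside 24 mm and its top 27 mm above the housing's underside. At the +x end a hood, 36 mm high, covers a slot 4 mm high for the cover's tongue.
- cover_rib (a point): middle of the upright rib (50 mm long in x, 10 thick, 20 high) on the grey plastic cover, a plate 140 x 66 x 4 mm, about 120 g, flush in the housing's top. The point is 10 mm above the plate's top; x runs along the cover from the tab to the other end. At +x a tongue goes 4.5 mm under the hood, 1 mm spare above and endwise. Lying in the tray on feet and tab, the point is 24 mm above the floor.
- cover_end (a point): point on the cover's top at its tab end, 66 mm from the rib's middle (-x). Latched, it lies 32 mm above the housing's underside; with that end unclipped and its nose resting on top of the catch (ajar), about 6 mm higher.
- tab_face (a point): middle of the outer (-x) face of the upright spring tab at the cover's -x end: 26 mm wide, 4 thick, top 11 mm above this point, cover's top 11 mm below it. Axes as the cover's: press along +x. It gives 2 N per mm from a 2 N preload, comes free after 4 to 5 mm (about 10 N), has a solid stop at 6 mm (14 N) and springs back. A nose low on its outer face, 3 mm thick, holds 5 mm under the catch.
- tab: the same tab as a body (origin: middle of the plate's underside). It snaps off above 20 N. Once pressed free, fingertips that keep pressing carry it up by friction; raise it 8 mm or more (10 to 13 is good) before letting go: the nose then rests on top of the catch and the cover stays ajar.
- tray_bay (a point): middle of the floor of the large compartment of a black plastic parts tray fixed to the bench: compartment 192 mm (x) x 109 mm (y) inside, floor 4 mm thick, walls 20 mm high above the bench. A narrow compartment on its +y side holds two white caps.
- cap0: white plastic cone cap, 34 mm across, 18 mm high, in the tray's narrow compartment, to be left alone. Origin: centre of its underside.
- cap1: another such cap in the narrow compartment, to be left alone.
- jar: white plastic jar, 56 mm across, 60 mm high, on the bench, to be left alone. Origin: centre of its underside.
- board: small green circuit board, 100 x 30 x 6 mm, with components, lying on the bench, to be left alone. Origin: centre of its underside.
- driver: screwdriver with a black handle lying on the bench, to be left alone.
- pot: open white plastic pot, 64 mm across, 50 mm high, to be left alone. Origin: centre of its underside.
- collar: steel ring, 48 mm across, 18 mm high, to be left alone. Origin: centre of its underside.
There are look-alikes about, which are no part of the job. What is shaped like the part that bears cover_rib but brown or orange is not meant.

How it is judged:
By the outcome, as a careful person would: the job done as asked, in the order asked, and still so for the second after the job is handed in, with the robot touching nothing.
It also fails if it takes over 72 s, if anything falls off the work surface, if the arm or the gripper's body presses on something with over 40 N, if the wrist force passes 120 N, or if a joint passes its speed limit or range.

## Working session

There is one attempt and no reset: what is moved stays moved. The work goes in short steps, Python scripts to look and compute and a shell command to move; the robot and the scene stay as the last step left them, time stands still between calls to the robot, and variables do not carry over. Pictures are saved under pics/ and viewed, at most 11 in all, crops included, and the job is handed in when it is done.

```bash
ls; mkdir -p pics
python3 - <<'E'
from cell import ctrl, viewer, silhouettes
import cv2, numpy as np
print(ctrl.read_state())
for n in("top","side"):
    im,d=viewer.get_image(n); cv2.imwrite(f"pics/{n}0.png",im[:,:,::-1]); np.savez(f"{n}0.npz",im=im,d=d)
    m=viewer.camera_model(n); print(n,{k:np.round(v,3).tolist() for k,v in m.items()})
    for t in("housing","cover_rib","tray_bay","nest","tab"):
        print(t,[(round(r["score"],2),np.round(r["xy"]).tolist(),int(r["pixels"].sum())) for r in silhouettes(n,t)])
E
```

```text
pics
{'clock': 0.0, 'qpos': array([-1.23880263,  0.62933768,  0.03846588,  1.51835534, -0.02698568,
        0.99629769, -0.01999447]), 'qd': array([-0.0012566 ,  0.00017559, -0.00039989,  0.00050978,  0.00012056,
       -0.00074197,  0.00042557]), 'tau': array([ 7.26144162e-05, -5.63402724e+01,  1.22603115e+00, -1.93449318e+01,
        1.09580366e-02,  1.07557760e-02, -1.90517000e-05]), 'eef_pos': array([251.56421591, 598.715587  , 249.39902034]), 'tool_rot': array([-3.13971390e+00,  5.01938060e-05,  2.74379326e+00]), 'force': array([-0.13083906, -0.10741693,  1.35773608]), 'torque': array([ 0.05805028,  0.01139476, -0.00242882]), 'gripper_force': 0.0, 'width': 85.68964060209194}
top {'fx': 463.824, 'fy': 463.824, 'cx': 318.77, 'cy': 200.045, 'dist': [-0.096, 0.0, 0.0, 0.0, 0.0], 'T': [[0.018, -0.996, 0.083, 455.87], [-1.0, -0.017, 0.016, -19.202], [-0.014, -0.083, -0.996, 1127.071], [0.0, 0.0, 0.0, 1.0]]}
housing [(0.74, [260.0, 225.0], 1277)]
cover_rib [(0.73, [221.0, 296.0], 1687), (0.67, [412.0, 299.0], 1648), (0.6, [250.0, 208.0], 1502)]
tray_bay [(0.58, [378.0, 202.0], 5271), (0.27, [258.0, 231.0], 1990)]
nest [(0.61, [258.0, 230.0], 2277)]
tab [(0.62, [225.0, 325.0], 52), (0.58, [400.0, 269.0], 63)]
side {'fx': 411.634, 'fy': 411.634, 'cx': 313.456, 'cy': 193.474, 'dist': [-0.062, 0.0, 0.0, 0.0, 0.0], 'T': [[-0.734, -0.338, 0.589, -14.058], [-0.679, 0.365, -0.637, 586.434], [0.0, -0.867, -0.498, 533.608], [0.0, 0.0, 0.0, 1.0]]}
housing [(0.7, [348.0, 194.0], 3134), (0.63, [259.0, 252.0], 1698)]
cover_rib [(0.92, [263.0, 236.0], 1452), (0.88, [316.0, 323.0], 2878), (0.67, [445.0, 215.0], 1041)]
tray_bay [(0.8, [349.0, 195.0], 3032)]
nest [(0.86, [266.0, 264.0], 1716)]
tab [(0.62, [414.0, 209.0], 37), (0.55, [352.0, 341.0], 211), (0.49, [293.0, 224.0], 84)]
```

View pics/top0.png

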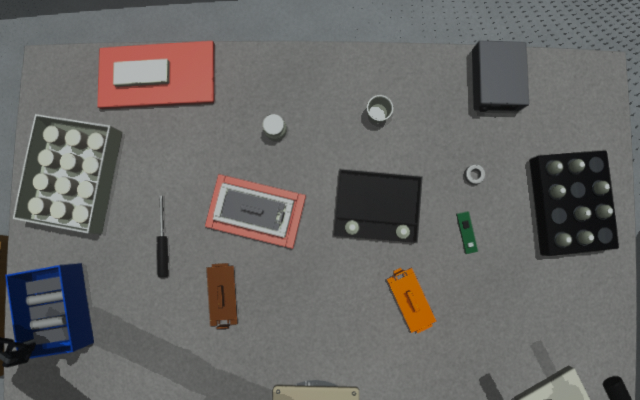

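View pics/side0.png

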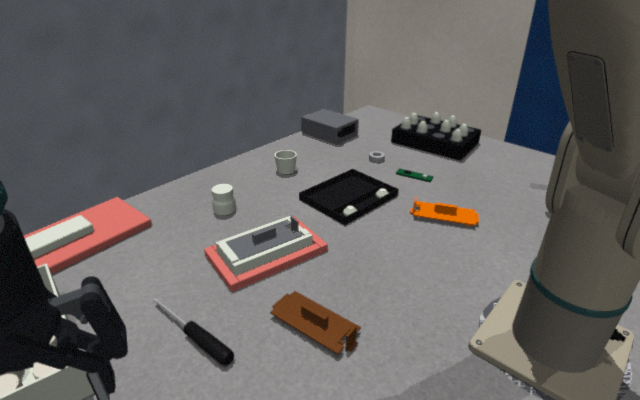

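Candidates for the cover: grey one in the pink nest at top (250,210) / side (263,236); brown at top (222,296); orange at top (411,300). By the description I choose the grey one, whose tab end is at top (280,215). The large tray compartment is at top (378,192). I'll check with a crop and measure.

```bash
cat > h.py <<'E'
import cv2, numpy as np
from cell import ctrl, viewer, silhouettes
def cloud(n,d):
    m=viewer.camera_model(n); K=np.array([[m["fx"],0,m["cx"]],[0,m["fy"],m["cy"]],[0,0,1]])
    v,u=np.mgrid[0:400,0:640]; uv=np.stack([u,v],-1).reshape(-1,1,2).astype(np.float64)
    r=cv2.undistortPoints(uv,K,np.array(m["dist"])).reshape(400,640,2)
    P=np.dstack([r*d[...,None],d])
    T=np.array(m["T"]); return P@T[:3,:3].T+T[:3,3]
def onplane(n,z):
    P=cloud(n,np.ones((400,640))); C=np.array(viewer.camera_model(n)["T"])[:3,3]
    D=P-C; return C+D*((z-C[2])/D[...,2:3])
def rect(pts):
    (c,s,a)=cv2.minAreaRect(pts[:,:2].astype(np.float32)); return np.round(c,1),np.round(s,1),round(a,1)
E
python3 - <<'E'
from h import *
a=np.load("top0.npz")["im"][165:260,190:320]; b=np.load("side0.npz")["im"][195:295,195:340]
a=cv2.resize(a,None,fx=6,fy=6,interpolation=2)[:,:780];b=cv2.resize(b,None,fx=5,fy=5,interpolation=2)
cv2.imwrite("pics/ca.png",a[:,:,::-1]);cv2.imwrite("pics/cb.png",b[:,:,::-1])
for n in("top","side"):
    f=np.load(n+"0.npz");im=f["im"].astype(int);d=f["d"];W=cloud(n,d)
    box=np.zeros((400,640),bool)
    if n=="top": box[165:260,195:315]=1
    else: box[205:295,195:335]=1
    pink=box&(im[...,0]-im[...,1]>50)
    Z=onplane(n,18)
    z=W[...,2]
    print(n,"bench z",np.median(z[300:320,280:350]) if n=="top" else "", "pink z",np.percentile(z[pink],[10,50,90]).round(1),pink.sum())
    print(" nest",rect(Z[pink]), rect(W[pink&(z>12)]))
    hi=box&(d>0)&(z>44)&(z<75)
    print(" hist",np.histogram(z[box&(d>0)],bins=range(-4,80,4))[0])
    k,l,st,c=cv2.connectedComponentsWithStats(hi.astype(np.uint8))
    for i in range(1,k):
        if st[i,4]>3: p=W[l==i]; print("  hi",c[i].round(1),st[i,4],p.mean(0).round(1),p[:,2].max().round(1),rect(p))
    for t in("housing","cover_rib","tab"):
        viewer.get_image(n) if 0 else None
E
```

```text
top bench z 0.6970905373862024 pink z [15.4 18.5 21.3] 1819
 nest (array([519.9, 152. ]), array([218.3, 130.6]), 77.2) (array([512.3, 117.1]), array([290.7, 130. ]), 77.3)
 hist [2236 3779  529   88  257 1223  468   19   34  321 1459  685   55    2
   16   76   27    1    0    0]
  hi [224.8 188.8] 4 [568.8 220.5  44.9] 45.6 (array([568.8, 220.5]), array([1.8, 6.6]), 48.0)
  hi [220.8 192. ] 4 [561.  229.9  44.3] 44.7 (array([561. , 229.3]), array([3.5, 3.3]), 47.6)
  hi [220.8 198.5] 4 [545.5 229.2  44.8] 45.8 (array([545.3, 229.1]), array([1.2, 7.4]), 72.1)
  hi [251.3 209.6] 103 [519.9 153.9  57.5] 63.4 (array([518.8, 154.8]), array([49.9, 12.7]), 77.0)
  hi [218.  206.8] 5 [525.8 235.   45.3] 47.8 (array([525.8, 234.8]), array([5.1, 5. ]), 12.0)
  hi [219.  210.8] 4 [516.5 232.1  46.2] 49.0 (array([517.1, 231.8]), array([5.7, 2.5]), 88.7)
  hi [281.1 217.1] 28 [503.7  84.   58.1] 64.0 (array([503.9,  84.4]), array([ 4.1, 24.8]), 76.7)
  hi [217.2 214.8] 4 [507.  236.3  44.7] 45.2 (array([506.7, 236.3]), array([2.2, 5.1]), 29.5)
side bench z  pink z [15.5 18.  19.5] 1340
 nest (array([513.1, 157.2]), array([223.5, 144.1]), 76.8) (array([263.6, 295.1]), array([242.8, 767.4]), 61.2)
 hist [1982 5204  295  242  386 1335  247  173  178  212 1705  312   52   55
   55   95   17    0    0    0]
  hi [294.3 221.8] 59 [502.2  87.3  53.8] 62.4 (array([503.1,  87.3]), array([ 5.9, 25.5]), 81.1)
  hi [263.4 233.2] 212 [518.5 158.4  53.7] 60.3 (array([519.7, 156.5]), array([50.9, 12.4]), 74.8)
```

View pics/ca.png

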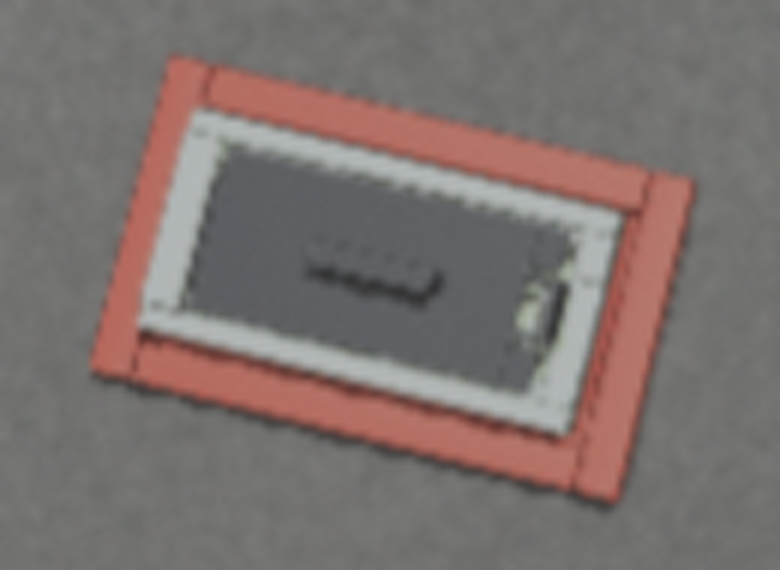

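View pics/cb.png

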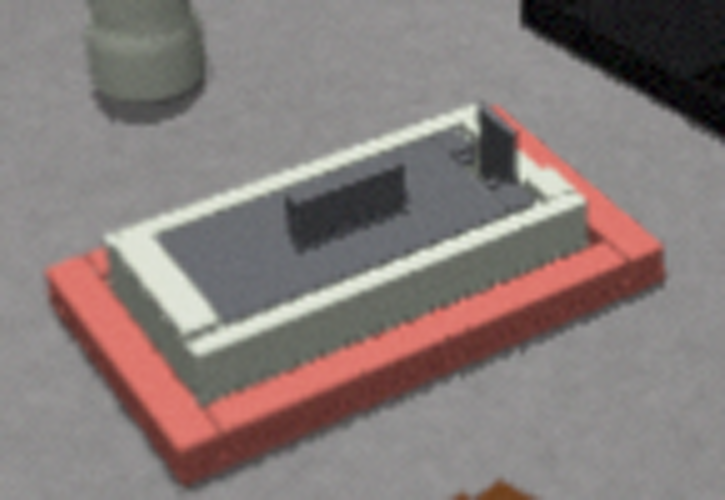

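The crops show the grey cover flush in the white housing in the pink nest. The rib is in the middle and the upright tab is at the -y end (top pixel 281,217), so the choice is confirmed. Next I'll locate the tray bay and work out the first move.

```bash
cat >> h.py <<'E'
from scipy.spatial.transform import Rotation as Rn
def to(x,y,z,yaw=None):
    s=ctrl.read_state(); R=Rn.from_euler("xyz",s["tool_rot"])
    sh=R.inv().apply(np.array([x,y,z])-s["eef_pos"])
    T=Rn.from_euler("xyz",[np.pi,0,yaw if yaw is not None else s["tool_rot"][2]])
    print("t",round(s["clock"],2),"pos",s["eef_pos"].round(1),"rot",s["tool_rot"].round(3),"F",s["force"].round(1),"w",round(s["width"],1),"g",round(s["gripper_force"],1))
    print("shift",sh.round(1),"ang",(R.inv()*T).as_rotvec().round(3))
U=np.array([np.cos(1.347),np.sin(1.347)]); RIB=np.array([519.2,155.6])
def along(a,z,b=0): # a mm along cover x from rib, b mm to its left
    p=RIB+a*U+b*np.array([-U[1],U[0]]); to(*p,z,1.347)
E
python3 - <<'E'
from h import *
for n in("top","side"):
    f=np.load(n+"0.npz");im=f["im"].astype(int);d=f["d"];W=cloud(n,d)
    x,y,z=W[...,0],W[...,1],W[...,2]
    dark=(im.sum(2)<150)&(x>430)&(x<660)&(y>-270)&(y<-30)
    k,l,st,c=cv2.connectedComponentsWithStats(dark.astype(np.uint8))
    i=1+np.argmax(st[1:,4]); m=l==i
    print(n,st[i],c[i].round(),np.percentile(z[m],[5,25,50,75,95]).round(1))
    print(" plane20",rect(onplane(n,20)[m])," depth",rect(W[m&(z>-5)&(z<30)]))
    w=m&(z>14)&(z<26); print(" walls",rect(W[w]))
    print(" floor mid z",np.median(z[m&(abs(x-560)<25)&(abs(y+148)<40)]).round(1))
along(-105,130)
E
```

```text
top [ 334  170   87   73 5102] [377. 204.] [ 1.8  4.   5.6  7.4 21.1]
 plane20 (array([ 536.3, -142.3]), array([199., 159.]), 85.9)  depth (array([ 536.4, -142.2]), array([198.8, 159. ]), 85.9)
 walls (array([ 536.4, -142.2]), array([198.8, 159. ]), 85.9)
 floor mid z 5.1
side [ 299  169   99   56 2852] [347. 195.] [ 3.4  4.9  6.4 14.8 20.9]
 plane20 (array([ 527.5, -130.3]), array([219.8, 178. ]), 85.7)  depth (array([ 535.6, -141. ]), array([204. , 162.8]), 86.2)
 walls (array([ 535.9, -139.9]), array([201.2, 161.8]), 85.8)
 floor mid z 5.1
t 0.6 pos [251.8 599.3 250.3] rot [ 3.142 -0.     2.744] F [ 0.4 -0.3 -0.5] w 85.1 g 0.0
shift [-436.6 -408.8  120.3] ang [-0.    -0.     1.397]
```

```bash
python3 -m creep '[{"jaw":-1,"xyz":[-437,-409,0],"angular":[0,0,1.397]},{"jaw":-1,"xyz":[-437,-409,0],"angular":[0,0,1.397]},{"jaw":-1,"xyz":[-437,-409,0],"angular":[0,0,1.397]},{"jaw":-1,"xyz":[-437,-409,0],"angular":[0,0,1.397]},{"jaw":-1,"xyz":[-437,-409,0],"angular":[0,0,1.397]},{"jaw":-1,"xyz":[-437,-409,0],"angular":[0,0,1.397]},{"jaw":-1,"xyz":[-437,-409,0],"angular":[0,0,1.397]},{"jaw":-1,"xyz":[-437,-409,0],"angular":[0,0,1.397]},{"jaw":-1,"xyz":[-437,-409,0],"angular":[0,0,1.397]},{"jaw":-1,"xyz":[-437,-409,0],"angular":[0,0,1.397]},{"jaw":-1,"xyz":[-437,-409,90],"angular":[0,0,1.397]},{"jaw":-1,"xyz":[-437,-409,120],"angular":[0,0,1.397]}]'
python3 -c "
from h import *
along(-105,61)"
```

```text
clock: 2.1
eef_pos: [497.2, 52.6, 129.5]
tool_rot: [3.139, -0.001, 1.346]
force: [0.6, 1.6, -0.1]
width: 0.1
gripper_force: 0.0
t 2.1 pos [497.2  52.6 129.5] rot [ 3.139e+00 -1.000e-03  1.346e+00] F [ 0.6  1.6 -0.1] w 0.1 g 0.0
shift [ 0.2 -1.6 68.5] ang [ 0.003 -0.001 -0.001]
```

```bash
python3 -m creep '[{"jaw":-1,"xyz":[0,-1,40],"angular":[0,0,0]},{"jaw":-1,"xyz":[0,-1,68.5],"angular":[0,0,0]},{"jaw":-1,"xyz":[0,-1,68.5],"angular":[0,0,0]},{"jaw":-1,"xyz":[6,-1,68.5],"angular":[0,0,0]},{"jaw":-1,"xyz":[10,-1,68.5],"angular":[0,0,0]},{"jaw":-1,"xyz":[13,-1,68.5],"angular":[0,0,0]},{"jaw":-1,"xyz":[13,-1,68.5],"angular":[0,0,0]}]'
python3 - <<'E'
from h import *
along(-90,61)
a,_=viewer.get_image("top");b,_=viewer.get_image("side")
a=cv2.resize(a[165:260,200:320],None,fx=4,fy=4,interpolation=2);b=cv2.resize(b[190:285,225:345],None,fx=5,fy=5,interpolation=2)
b=cv2.resize(b[:, :],(480,380));cv2.imwrite("pics/c1.png",np.vstack([a[:290],b[:300]])[:,:,::-1])
E
```

```text
clock: 2.98
eef_pos: [498.5, 66.4, 62.4]
tool_rot: [3.141, -0.001, 1.348]
force: [-0.4, 0.0, -0.8]
width: -0.3
gripper_force: 0.0
t 2.98 pos [498.5  66.4  62.4] rot [ 3.141e+00 -1.000e-03  1.348e+00] F [-0.4  0.  -0.8] w -0.3 g 0.0
shift [1.5 0.4 1.4] ang [ 0.001 -0.001  0.001]
```

View pics/c1.png

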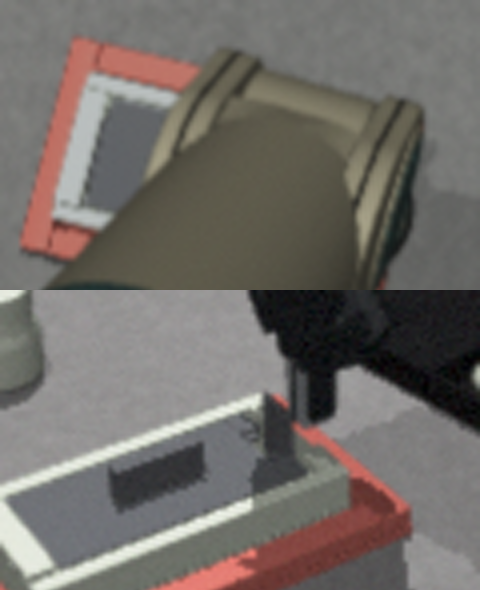

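The lower crop shows the shut fingers just behind the tab, lined up with it. I'll creep forward while watching the force.

```bash
python3 -m creep '[{"jaw":-1,"xyz":[2,0.5,1.4],"angular":[0,0,0]},{"jaw":-1,"xyz":[4,0.5,1.4],"angular":[0,0,0]},{"jaw":-1,"xyz":[4,0.5,1.4],"angular":[0,0,0]}]'; python3 -m creep '[{"jaw":-1,"xyz":[1,0,0],"angular":[0,0,0]},{"jaw":-1,"xyz":[2,0,0],"angular":[0,0,0]},{"jaw":-1,"xyz":[2,0,0],"angular":[0,0,0]}]'
```

```text
clock: 3.45
eef_pos: [499.5, 69.8, 60.3]
tool_rot: [-3.141, -0.0, 1.347]
force: [-0.1, 0.9, 0.1]
width: -0.0
gripper_force: 0.0
clock: 3.82
eef_pos: [499.9, 71.6, 60.4]
tool_rot: [-3.142, -0.0, 1.347]
force: [0.1, 0.6, 0.4]
width: -0.1
gripper_force: 0.0
```

```bash
python3 -m creep '[{"jaw":-1,"xyz":[1,0,0],"angular":[0,0,0]},{"jaw":-1,"xyz":[2,0,0],"angular":[0,0,0]},{"jaw":-1,"xyz":[2,0,0],"angular":[0,0,0]}]'
```

```text
clock: 4.2
eef_pos: [500.4, 73.5, 60.4]
tool_rot: [-3.142, 0.0, 1.347]
force: [-0.0, -0.8, 0.9]
width: -0.0
gripper_force: 0.1
```

```bash
for i in 1 ; do python3 -m creep '[{"jaw":-1,"xyz":[1,0,0],"angular":[0,0,0]},{"jaw":-1,"xyz":[1,0,0],"angular":[0,0,0]}]'|grep -E 'pos|force: \['; done;  python3 -m creep '[{"jaw":-1,"xyz":[1,0,0],"angular":[0,0,0]},{"jaw":-1,"xyz":[1,0,0],"angular":[0,0,0]}]'|grep -E 'pos|force: \['
```

```text
eef_pos: [500.5, 74.2, 60.4]
force: [0.2, -0.2, 0.4]
eef_pos: [500.7, 74.8, 60.4]
force: [-1.5, -2.7, 0.7]
```

```bash
python3 -m creep '[{"jaw":-1,"xyz":[1,0,0],"angular":[0,0,0]},{"jaw":-1,"xyz":[1,0,0],"angular":[0,0,0]}]'|grep -E 'pos|force: \['
```

```text
eef_pos: [500.9, 75.7, 60.4]
force: [-1.5, -5.2, 1.7]
```

```bash
python3 -m creep '[{"jaw":-1,"xyz":[1,0,0],"angular":[0,0,0]},{"jaw":-1,"xyz":[1,0,0],"angular":[0,0,0]}]'|grep -E 'pos|force: \['; python3 -m creep '[{"jaw":-1,"xyz":[1,0,0],"angular":[0,0,0]},{"jaw":-1,"xyz":[1,0,0],"angular":[0,0,0]}]'|grep -E 'pos|force: \['
```

```text
eef_pos: [501.0, 76.3, 60.4]
force: [-0.9, -5.7, 0.9]
eef_pos: [501.1, 76.8, 60.4]
force: [-1.9, -7.1, 2.5]
```

```bash
python3 -m creep '[{"jaw":-1,"xyz":[1,0,0],"angular":[0,0,0]},{"jaw":-1,"xyz":[1,0,0],"angular":[0,0,0]}]'|grep -E 'pos|force: \['
```

```text
eef_pos: [501.2, 77.4, 60.4]
force: [-2.3, -7.8, 1.5]
```

```bash
python3 -m creep '[{"jaw":-1,"xyz":[1,0,0],"angular":[0,0,0]},{"jaw":-1,"xyz":[1,0,0],"angular":[0,0,0]}]'|grep -E 'pos|force: \['; python3 -m creep '[{"jaw":-1,"xyz":[1,0,0],"angular":[0,0,0]},{"jaw":-1,"xyz":[1,0,0],"angular":[0,0,0]}]'|grep -E 'pos|force: \['
```

```text
eef_pos: [501.5, 78.7, 60.4]
force: [-2.0, -6.4, 2.1]
eef_pos: [501.7, 79.2, 60.4]
force: [-1.8, -8.3, 2.4]
```

```bash
python3 -m creep '[{"jaw":-1,"xyz":[1,0,0],"angular":[0,0,0]},{"jaw":-1,"xyz":[1,0,0],"angular":[0,0,0]}]'|grep -E 'pos|force: \['; python3 -m creep '[{"jaw":-1,"xyz":[0.5,0,0],"angular":[0,0,0]},{"jaw":-1,"xyz":[0.5,0,0],"angular":[0,0,0]}]'|grep -E 'pos|force: \['
```

```text
eef_pos: [501.8, 79.7, 60.4]
force: [-1.5, -9.2, 2.7]
eef_pos: [501.8, 79.9, 60.4]
force: [-2.5, -9.3, 2.2]
```

```bash
python3 -m creep '[{"jaw":-1,"xyz":[1,0,0],"angular":[0,0,0]},{"jaw":-1,"xyz":[1,0,0],"angular":[0,0,0]}]'|grep -E 'pos|force: \['; python3 -m creep '[{"jaw":-1,"xyz":[1,0,0],"angular":[0,0,0]},{"jaw":-1,"xyz":[1,0,0],"angular":[0,0,0]}]'|grep -E 'pos|force: \['
```

```text
eef_pos: [501.9, 80.5, 60.4]
force: [-3.1, -10.3, 3.8]
eef_pos: [502.1, 81.0, 60.4]
force: [-2.8, -11.5, 2.4]
```

```bash
python3 -m creep '[{"jaw":-1,"xyz":[0.8,0,0],"angular":[0,0,0]},{"jaw":-1,"xyz":[0.8,0,0],"angular":[0,0,0]}]'|grep -E 'pos|force: \['; python3 -m creep '[{"jaw":-1,"xyz":[0,0,-1],"angular":[0,0,0]},{"jaw":-1,"xyz":[0,0,-2],"angular":[0,0,0]},{"jaw":-1,"xyz":[0,0,-3],"angular":[0,0,0]},{"jaw":-1,"xyz":[0,0,-3],"angular":[0,0,0]}]'|grep -E 'pos|force: \['
```

```text
eef_pos: [502.1, 81.4, 60.4]
force: [-3.4, -12.8, 3.8]
eef_pos: [501.9, 81.6, 63.1]
force: [-2.3, -11.4, 0.8]
```

```bash
python3 -m creep '[{"jaw":-1,"xyz":[0.3,0,-1],"angular":[0,0,0]},{"jaw":-1,"xyz":[0.5,0,-2],"angular":[0,0,0]},{"jaw":-1,"xyz":[0.5,0,-3],"angular":[0,0,0]},{"jaw":-1,"xyz":[0.5,0,-3],"angular":[0,0,0]}]'|grep -E 'pos|force: \['
python3 - <<'E'
from h import *
b,d=viewer.get_image("side");W=cloud("side",d)
b=cv2.resize(b[190:285,225:345],None,fx=5,fy=5,interpolation=2)
cv2.imwrite("pics/c2.png",b[:,:,::-1])
E
```

```text
eef_pos: [502.0, 82.0, 66.1]
force: [-2.3, -11.8, 0.3]
```

View pics/c2.png

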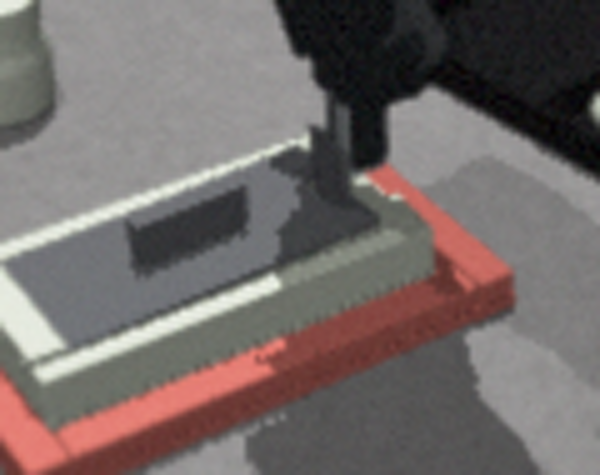

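The crop shows the cover's tab end (375,215) rising above the housing rim with the fingers. I'll keep lifting.

```bash
python3 -m creep '[{"jaw":-1,"xyz":[0.2,0,-1],"angular":[0,0,0]},{"jaw":-1,"xyz":[0.3,0,-2],"angular":[0,0,0]},{"jaw":-1,"xyz":[0.4,0,-3],"angular":[0,0,0]},{"jaw":-1,"xyz":[0.4,0,-4],"angular":[0,0,0]},{"jaw":-1,"xyz":[0.5,0,-5],"angular":[0,0,0]},{"jaw":-1,"xyz":[0.5,0,-6],"angular":[0,0,0]},{"jaw":-1,"xyz":[0.5,0,-6],"angular":[0,0,0]}]'|grep -E 'pos|force: \['
python3 - <<'E'
from h import *
b,d=viewer.get_image("side");W=cloud("side",d)
m=np.zeros((400,640),bool);m[200:285,195:345]=1
# plate height profile along cover x
q=(W[...,:2]-RIB);a=q@U;l=q@np.array([-U[1],U[0]])
for lo in range(-65,70,10):
    k=m&(a>lo)&(a<lo+10)&(abs(l)>8)&(abs(l)<26)&(d>0); print(lo+5,k.sum(),np.median(W[k][:,2]).round(1) if k.sum() else None)
E
```

```text
eef_pos: [502.1, 82.6, 72.1]
force: [-1.3, -11.7, 0.7]
-60 119 58.7
-50 53 49.1
-40 55 48.2
-30 47 47.5
-20 35 46.2
-10 31 45.9
0 35 45.4
10 30 44.0
20 30 43.2
30 57 42.6
40 56 41.8
50 63 40.8
60 57 39.9
70 54 39.2
```

The plate slopes about 12 mm over its length, so the tab end is well above the catch. I'll retreat.

```bash
python3 -m creep '[{"jaw":-1,"xyz":[-2,0,0],"angular":[0,0,0]},{"jaw":-1,"xyz":[-4,0,0],"angular":[0,0,0]},{"jaw":-1,"xyz":[-7,0,0],"angular":[0,0,0]},{"jaw":-1,"xyz":[-11,0,0],"angular":[0,0,0]},{"jaw":-1,"xyz":[-16,0,0],"angular":[0,0,0]},{"jaw":-1,"xyz":[-22,0,0],"angular":[0,0,0]},{"jaw":-1,"xyz":[-22,0,-40],"angular":[0,0,0]},{"jaw":-1,"xyz":[-22,0,-80],"angular":[0,0,0]},{"jaw":-1,"xyz":[-22,0,-80],"angular":[0,0,0]}]'|grep -E 'pos|force: \['
cat > meas.py <<'E'
from h import *
b,d=viewer.get_image("side");W=cloud("side",d)
m=np.zeros((400,640),bool);m[200:285,195:345]=1
q=(W[...,:2]-RIB);a=q@U;l=q@np.array([-U[1],U[0]])
for lo in range(-65,70,10):
    k=m&(a>lo)&(a<lo+10)&(abs(l)>8)&(abs(l)<26)&(d>0); print(lo+5,k.sum(),np.median(W[k][:,2]).round(1) if k.sum() else None)
k=m&(abs(a)<45)&(abs(l)<15)&(W[...,2]>52)&(d>0);print("rib",W[k].mean(0).round(1),rect(W[k]),W[k][:,2].max())
k=m&(a<-55)&(a>-95)&(abs(l)<22)&(W[...,2]>48)&(W[...,2]<75)&(d>0);print("tab",W[k].mean(0).round(1),rect(W[k]),W[k][:,2].max())
along(0,140)
E
python3 meas.py
```

```text
eef_pos: [500.5, 65.3, 154.9]
force: [-0.4, -0.0, -0.6]
-60 43 44.8
-50 54 44.5
-40 50 44.0
-30 37 43.3
-20 30 43.1
-10 23 42.9
0 26 42.5
10 31 41.8
20 34 41.6
30 54 40.7
40 55 40.4
50 52 39.9
60 62 39.4
70 55 39.0
rib [519.5 161.2  58.9] (array([520.9, 159.5]), array([51.2, 13.4]), 78.1) 64.53405105274891
tab [503.8  90.9  59.8] (array([505.1,  89.9]), array([ 4.6, 27.9]), 76.0) 69.61829019461561
t 10.6 pos [499.2  65.4 153.5] rot [ 3.139e+00 -2.000e-03  1.347e+00] F [-0.7 -0.1 -0.3] w -0.2 g 0.0
shift [92.3 -0.5 13.6] ang [ 0.003 -0.002  0.   ]
```

The cover stands ajar: the slope is 0.043, so the tab end is about 6 mm up. The rib has moved 3 mm along with the housing. Now I'll grasp the rib with the tool tilted to match.

```bash
sed -i 's/^U=.*/U=np.array([np.cos(1.347),np.sin(1.347)]); RIB=np.array([519.9,158.7])/' h.py
python3 -m creep '[{"jaw":-0.2,"xyz":[50,-0.5,0],"angular":[0,-0.043,0]},{"jaw":-0.2,"xyz":[95.5,-0.5,0],"angular":[0,-0.043,0]},{"jaw":-0.2,"xyz":[95.5,-0.5,50],"angular":[0,-0.043,0]},{"jaw":-0.2,"xyz":[95.5,-0.5,60],"angular":[0,-0.043,0]},{"jaw":-0.2,"xyz":[95.5,-0.5,60],"angular":[0,-0.043,0]},{"jaw":-0.2,"xyz":[95.5,-0.5,60],"angular":[0,-0.043,0]}]'
python3 - <<'E'
from h import *
along(0,65)
b,d=viewer.get_image("side")
b=cv2.resize(b[180:285,195:345],None,fx=5,fy=5,interpolation=2)
cv2.imwrite("pics/c3.png",b[:,:,::-1])
E
```

```text
clock: 11.35
eef_pos: [520.0, 157.4, 93.5]
tool_rot: [3.14, 0.042, 1.345]
force: [0.3, 0.0, 0.6]
width: 34.1
gripper_force: 0.0
t 11.35 pos [520.  157.4  93.5] rot [3.14  0.042 1.345] F [0.3 0.  0.6] w 34.1 g 0.0
shift [ 2.4 -0.4 28.4] ang [ 0.001  0.042 -0.002]
```

View pics/c3.png

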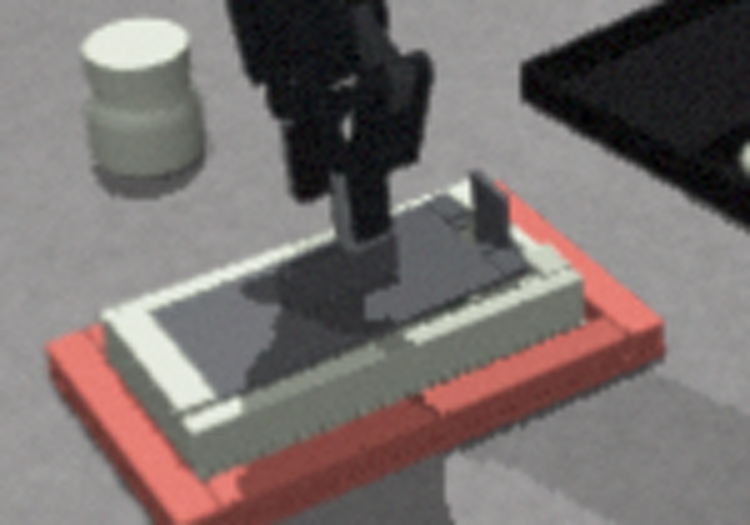

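The fingers straddle the rib. I'll descend and close.

```bash
python3 -m creep '[{"jaw":-0.2,"xyz":[1,-0.2,15],"angular":[0,0,0]},{"jaw":-0.2,"xyz":[1,-0.2,24],"angular":[0,0,0]},{"jaw":-0.2,"xyz":[1,-0.2,28],"angular":[0,0,0]},{"jaw":-0.2,"xyz":[1,-0.2,28],"angular":[0,0,0]}]'; python3 -m creep '[{"jaw":-0.6,"xyz":[0,0,0],"angular":[0,0,0]},{"jaw":-1,"xyz":[0,0,0],"angular":[0,0,0]},{"jaw":-1,"xyz":[0,0,0],"angular":[0,0,0]},{"jaw":-1,"xyz":[0,0,0],"angular":[0,0,0]},{"jaw":-1,"xyz":[0,0,0],"angular":[0,0,0]}]'
```

```text
clock: 11.9
eef_pos: [518.7, 157.9, 63.9]
tool_rot: [-3.141, 0.043, 1.347]
force: [-0.7, -0.6, 0.0]
width: 34.3
gripper_force: 0.0
clock: 12.52
eef_pos: [519.2, 158.1, 64.7]
tool_rot: [3.141, 0.043, 1.347]
force: [-0.1, -0.1, 4.5]
width: 8.5
gripper_force: 61.4
```

```bash
python3 -m creep '[{"jaw":-1,"xyz":[-1,0,-0.4],"angular":[0,0,0]},{"jaw":-1,"xyz":[-2,0,-0.4],"angular":[0,0,0]},{"jaw":-1,"xyz":[-3,0,-0.4],"angular":[0,0,0]},{"jaw":-1,"xyz":[-4,0,-0.4],"angular":[0,0,0]},{"jaw":-1,"xyz":[-5,0,-0.5],"angular":[0,0,0]},{"jaw":-1,"xyz":[-6,0,-0.5],"angular":[0,0,0]},{"jaw":-1,"xyz":[-7,0,-0.5],"angular":[0,0,0]},{"jaw":-1,"xyz":[-7,0,-0.5],"angular":[0,0,0]}]'; python3 meas.py | tail -5
```

```text
clock: 13.52
eef_pos: [517.8, 152.9, 65.2]
tool_rot: [3.141, 0.041, 1.348]
force: [1.8, 5.7, 0.2]
width: 8.2
gripper_force: 60.9
70 40 40.9
rib [518.9 163.6  82.9] (array([519.1, 155.4]), array([50. , 29.7]), 77.2) 141.1656129950427
tab [501.   88.1  59.7] (array([502.4,  87.3]), array([ 5.8, 26.8]), 77.8) 68.0761048124914
t 13.57 pos [517.8 153.   65.2] rot [3.141 0.041 1.348] F [1.8 4.6 0.4] w 8.6 g 60.9
shift [  3.    0.8 -75. ] ang [0.    0.041 0.001]
```

```bash
cat > hood.py <<'E'
from h import *
def hood(im,d):
    W=onplane("side",42); q=W[...,:2]-RIB;a=q@U;l=q@np.array([-U[1],U[0]])
    g=im.astype(int).min(2); out=[]
    for L in(-25,-15,15,25):   # brightness profile along the cover across the hood
        k=(abs(l-L)<4)&(a>45)&(a<110); s=np.argsort(a[k]); A=a[k][s]; G=g[k][s]
        h=A[G>130]; out.append((L,h.min().round(1),h.max().round(1)) if len(h) else (L,None))
    return out
f=np.load("side0.npz");print("before",hood(f["im"],f["d"]))
im,d=viewer.get_image("side");print("now",hood(im,d))
cv2.imwrite("pics/c4.png",cv2.resize(im[180:285,195:345],None,fx=5,fy=5,interpolation=2)[:,:,::-1])
E
python3 hood.py
```

```text
before [(-25, np.float64(68.7), np.float64(85.6)), (-15, np.float64(69.2), np.float64(84.9)), (15, np.float64(68.9), np.float64(85.5)), (25, np.float64(69.7), np.float64(86.1))]
now [(-25, np.float64(67.0), np.float64(86.9)), (-15, np.float64(69.2), np.float64(86.6)), (15, np.float64(68.6), np.float64(85.5)), (25, np.float64(69.7), np.float64(86.1))]
```

View pics/c4.png

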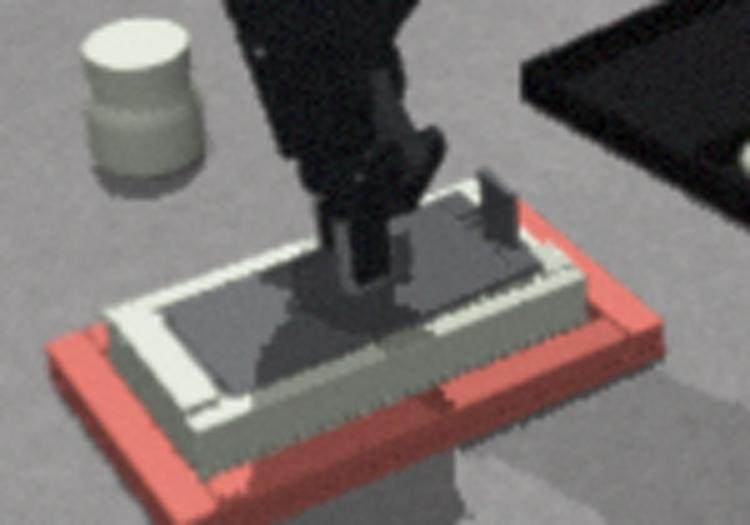

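```bash
python3 -m creep '[{"jaw":-1,"xyz":[-1,0,0],"angular":[0,0,0]},{"jaw":-1,"xyz":[-2,0,0],"angular":[0,0,0]},{"jaw":-1,"xyz":[-3,0,0],"angular":[0,0,0]},{"jaw":-1,"xyz":[-3,0,0],"angular":[0,0,0]}]'; python3 hood.py; python3 meas.py | tail -4
```

```text
clock: 14.12
eef_pos: [517.1, 149.9, 65.3]
tool_rot: [3.141, 0.041, 1.348]
force: [2.5, 5.2, -0.6]
width: 8.2
gripper_force: 60.8
before [(-25, np.float64(68.7), np.float64(85.6)), (-15, np.float64(69.2), np.float64(84.9)), (15, np.float64(68.9), np.float64(85.5)), (25, np.float64(69.7), np.float64(86.1))]
now [(-25, np.float64(65.1), np.float64(82.7)), (-15, np.float64(66.0), np.float64(83.0)), (15, np.float64(65.7), np.float64(82.7)), (25, np.float64(66.5), np.float64(83.0))]
rib [518.2 160.5  82.9] (array([518.2, 152. ]), array([50.2, 29.6]), 77.1) 141.23943143527737
tab [501.   84.7  59.5] (array([501.8,  83.7]), array([ 4.8, 26.9]), 75.4) 68.66605684523762
t 14.22 pos [517.1 149.9  65.3] rot [3.141 0.041 1.348] F [ 1.2  6.2 -0.1] w 8.3 g 60.8
shift [  6.1   0.9 -75. ] ang [0.    0.041 0.001]
```

```bash
python3 -m creep '[{"jaw":-1,"xyz":[-1,0,0],"angular":[0,0,0]},{"jaw":-1,"xyz":[-2,0,0],"angular":[0,0,0]},{"jaw":-1,"xyz":[-3,0,0],"angular":[0,0,0]},{"jaw":-1,"xyz":[-3,0,0],"angular":[0,0,0]}]'|grep -E 'pos|force: \['; python3 hood.py|tail -1; python3 -c "
from h import *
s=ctrl.read_state();print(Rn.from_euler('xyz',s['tool_rot']).inv().apply(s['torque']))"
```

```text
eef_pos: [516.3, 147.0, 65.4]
force: [1.9, 5.3, -0.7]
now [(-25, np.float64(60.7), np.float64(80.7)), (-15, np.float64(62.9), np.float64(80.4)), (15, np.float64(62.5), np.float64(79.5)), (25, np.float64(63.4), np.float64(80.2))]
[-0.01406668  1.43226161 -0.04450089]
```

```bash
python3 -m creep '[{"jaw":-1,"xyz":[-1,0,0],"angular":[0,0,0]},{"jaw":-1,"xyz":[-2,0,0],"angular":[0,0,0]},{"jaw":-1,"xyz":[-2,0,0],"angular":[0,0,0]}]'|grep -E 'pos|force: \['; python3 hood.py|tail -1; python3 meas.py
```

```text
eef_pos: [516.0, 145.9, 65.4]
force: [1.9, 7.2, -2.1]
now [(-25, np.float64(60.4), np.float64(80.7)), (-15, np.float64(62.9), np.float64(80.4)), (15, np.float64(62.5), np.float64(79.5)), (25, np.float64(63.4), np.float64(80.2))]
-60 45 44.5
-50 44 44.4
-40 31 43.5
-30 25 43.6
-20 60 56.2
-10 132 67.0
0 177 99.0
10 95 113.6
20 57 41.5
30 57 40.8
40 54 40.4
50 61 39.9
60 43 38.9
70 63 42.3
rib [517.5 156.4  82.3] (array([514. , 149.7]), array([49.6, 30.5]), 61.0) 139.7725723939015
tab [500.5  81.6  59.3] (array([501.3,  80.6]), array([ 5.1, 26.8]), 76.0) 68.30616585689188
t 15.25 pos [516.  145.9  65.4] rot [3.141 0.04  1.349] F [ 1.3  7.5 -1.4] w 8.1 g 60.7
shift [ 10.3   1.  -75.1] ang [0.    0.04  0.002]
```

```bash
python3 -m creep '[{"jaw":-1,"xyz":[-1,0,0],"angular":[0,0,0]},{"jaw":-1,"xyz":[-2,0,0],"angular":[0,0,0]},{"jaw":-1,"xyz":[-2,0,0],"angular":[0,0,0]}]'|grep -E 'pos|force: \['; python3 -m creep '[{"jaw":-1,"xyz":[-1,0,0],"angular":[0,0,0]},{"jaw":-1,"xyz":[-2,0,0],"angular":[0,0,0]},{"jaw":-1,"xyz":[-2,0,0],"angular":[0,0,0]}]'|grep -E 'pos|force: \['; python3 hood.py|tail -1
```

```text
eef_pos: [515.8, 145.0, 65.7]
force: [3.2, 8.9, -0.5]
eef_pos: [515.6, 144.0, 65.9]
force: [2.3, 11.8, 0.1]
now [(-25, np.float64(58.7), np.float64(80.7)), (-15, np.float64(62.9), np.float64(80.4)), (15, np.float64(62.5), np.float64(79.5)), (25, np.float64(63.4), np.float64(80.2))]
```

Resistance rises about 2 N/mm like the tab's own spring, with the housing against its wall, so the tab foot is bearing on the catch. I'll ease back, tip the tab end higher about the tongue, then pull.

```bash
python3 -m creep '[{"jaw":-1,"xyz":[3,0,0],"angular":[0,0,0]},{"jaw":-1,"xyz":[6,0,0],"angular":[0,0,0]},{"jaw":-1,"xyz":[6,0,0],"angular":[0,0,0]}]'|grep -E 'pos|force: \['; python3 -m creep '[{"jaw":-1,"xyz":[0.3,0,-1],"angular":[0,-0.014,0]},{"jaw":-1,"xyz":[0.6,0,-2],"angular":[0,-0.028,0]},{"jaw":-1,"xyz":[1,0,-3],"angular":[0,-0.042,0]},{"jaw":-1,"xyz":[1,0,-3],"angular":[0,-0.042,0]}]'; python3 hood.py|tail -1;python3 meas.py
```

```text
eef_pos: [516.2, 146.5, 65.3]
force: [1.0, 6.8, -0.4]
clock: 16.92
eef_pos: [515.8, 145.7, 68.1]
tool_rot: [-3.141, 0.087, 1.347]
force: [-0.4, -0.6, -1.2]
width: 8.2
gripper_force: 60.7
now [(-25, np.float64(58.7), np.float64(80.7)), (-15, np.float64(62.9), np.float64(80.4)), (15, np.float64(62.5), np.float64(79.5)), (25, np.float64(62.3), np.float64(80.2))]
-60 54 49.4
-50 45 48.8
-40 29 47.5
-30 29 47.0
-20 70 50.6
-10 116 65.0
0 172 98.3
10 114 117.8
20 61 42.3
30 56 41.6
40 58 40.5
50 59 39.3
60 43 38.1
70 61 42.4
rib [517.1 156.   81.6] (array([517., 147.]), array([50.4, 29.1]), 77.8) 142.22947835724818
tab [502.7  87.7  55. ] (array([504.1,  89.5]), array([31.9, 43.7]), 77.4) 74.78247652356822
t 17.02 pos [515.9 145.7  68.2] rot [-3.141  0.086  1.346] F [-0.1  0.1 -1.6] w 8.7 g 60.7
shift [  7.3   0.9 -72.7] ang [-0.001  0.086 -0.001]
```

Force is down to the cover's weight alone. I'll pull the tongue out.

```bash
python3 -m creep '[{"jaw":-1,"xyz":[-2,0,0],"angular":[0,0,0]},{"jaw":-1,"xyz":[-4,0,0],"angular":[0,0,0]},{"jaw":-1,"xyz":[-6,0,0],"angular":[0,0,0]},{"jaw":-1,"xyz":[-8,0,0],"angular":[0,0,0]},{"jaw":-1,"xyz":[-8,0,0],"angular":[0,0,0]}]'|grep -E 'pos|force: \['; python3 hood.py|tail -1
```

```text
eef_pos: [514.5, 138.5, 69.1]
force: [0.4, -0.1, -1.1]
now [(-25, np.float64(50.9), np.float64(80.7)), (-15, np.float64(53.8), np.float64(80.4)), (15, np.float64(62.8), np.float64(79.5)), (25, np.float64(63.4), np.float64(80.2))]
```

```bash
python3 -m creep '[{"jaw":-1,"xyz":[-2,0,-3],"angular":[0,0,0]},{"jaw":-1,"xyz":[-2,0,-8],"angular":[0,0,0]},{"jaw":-1,"xyz":[-2,0,-8],"angular":[0,0,0]}]'|grep -E 'pos|force: \['; python3 hood.py|tail -1; python3 -m creep '[{"jaw":-1,"xyz":[0,0,-20],"angular":[0,0,0]},{"jaw":-1,"xyz":[0,0,-50],"angular":[0,0,0]},{"jaw":-1,"xyz":[0,0,-80],"angular":[0,0,0]},{"jaw":-1,"xyz":[0,0,-80],"angular":[0,0,0]}]'
python3 - <<'E'
from h import *
b,d=viewer.get_image("side")
cv2.imwrite("pics/c5.png",cv2.resize(b[130:290,190:350],None,fx=3.7,fy=3.7,interpolation=2)[:,:,::-1])
to(557.1,-143.3,145,1.499)
E
```

```text
eef_pos: [514.7, 137.6, 77.7]
force: [0.8, -0.4, -1.3]
now [(-25, np.float64(54.0), np.float64(80.7)), (-15, np.float64(62.9), np.float64(80.4)), (15, np.float64(62.8), np.float64(79.5)), (25, np.float64(63.4), np.float64(80.2))]
clock: 18.62
eef_pos: [517.2, 144.7, 158.7]
tool_rot: [3.138, 0.083, 1.347]
force: [1.0, -1.5, -1.8]
width: 8.0
gripper_force: 60.8
t 18.68 pos [516.1 144.5 157.4] rot [3.14  0.084 1.347] F [-0.4 -0.1 -2.2] w 8.3 g 60.8
shift [-269.5  103.8   35.2] ang [-0.005  0.084 -0.152]
```

View pics/c5.png

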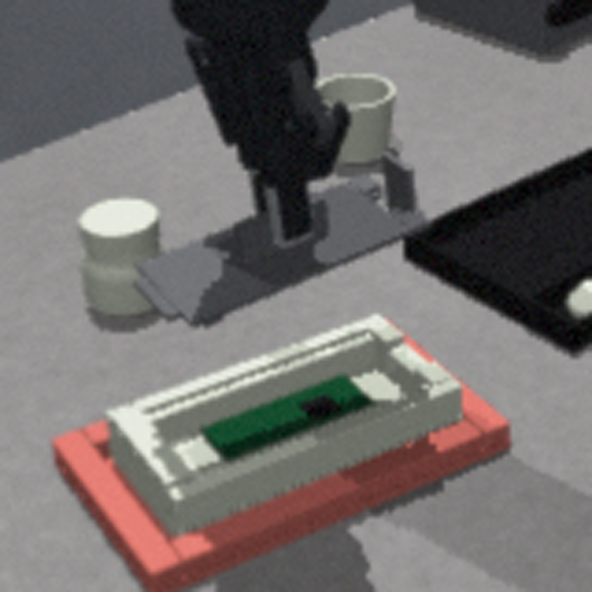

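The cover is in the gripper and off the housing, which stays in its nest. I'll carry it level over the large compartment.

```bash
python3 -m creep '[{"jaw":-1,"xyz":[-25,10,3],"angular":[0,0.02,-0.03]},{"jaw":-1,"xyz":[-65,25,8],"angular":[0,0.04,-0.06]},{"jaw":-1,"xyz":[-115,44,15],"angular":[0,0.06,-0.1]},{"jaw":-1,"xyz":[-165,63,21],"angular":[0,0.084,-0.152]},{"jaw":-1,"xyz":[-215,83,28],"angular":[0,0.084,-0.152]},{"jaw":-1,"xyz":[-250,96,33],"angular":[0,0.084,-0.152]},{"jaw":-1,"xyz":[-269.5,104,35],"angular":[0,0.084,-0.152]},{"jaw":-1,"xyz":[-269.5,104,35],"angular":[0,0.084,-0.152]},{"jaw":-1,"xyz":[-269.5,104,35],"angular":[0,0.084,-0.152]}]'; python3 -c "
from h import *
to(557.1,-143.3,60,1.499)"
```

```text
clock: 19.8
eef_pos: [556.1, -141.9, 143.9]
tool_rot: [-3.133, -0.001, 1.5]
force: [0.3, 0.3, -1.7]
width: 8.6
gripper_force: 60.7
t 19.8 pos [ 556.1 -141.9  143.9] rot [-3.133e+00 -1.000e-03  1.500e+00] F [ 0.3  0.3 -1.7] w 8.6 g 60.7
shift [-1.4  1.8 83.9] ang [-0.009 -0.001  0.001]
```

```bash
python3 -m creep '[{"jaw":-1,"xyz":[-1,1.5,30],"angular":[0,0,0]},{"jaw":-1,"xyz":[-1,1.5,60],"angular":[0,0,0]},{"jaw":-1,"xyz":[-1,1.5,84],"angular":[0,0,0]},{"jaw":-1,"xyz":[-1,1.5,84],"angular":[0,0,0]},{"jaw":-1,"xyz":[-1,1.5,84],"angular":[0,0,0]}]'
python3 - <<'E'
from h import *
b,d=viewer.get_image("side");W=cloud("side",d);a,_=viewer.get_image("top")
to(557.1,-143.3,44,1.499)
u=np.array([np.cos(1.499),np.sin(1.499)]);q=W[...,:2]-np.array([557.1,-143.3]);s=q@u;l=q@np.array([-u[1],u[0]])
for lo in range(-75,75,10):
    k=(s>lo)&(s<lo+10)&(l<-12)&(l>-30); k2=(s>lo)&(s<lo+10)&(l>12)&(l<30); print(lo+5,[np.median(W[i][:,2]).round(1) for i in(k,k2) if i.sum()])
i=cv2.resize(b[140:230,285:415],None,fx=4.6,fy=4.6,interpolation=2)
j=cv2.resize(a[160:250,325:430],None,fx=2,fy=2)
cv2.imwrite("pics/c6.png",i[:,:,::-1])
E
```

```text
clock: 20.42
eef_pos: [558.3, -143.9, 61.6]
tool_rot: [-3.136, 0.0, 1.5]
force: [0.2, 0.4, -0.8]
width: 8.4
gripper_force: 60.6
t 20.52 pos [ 558.6 -144.5   62.1] rot [-3.137e+00  1.000e-03  1.499e+00] F [ 0.6 -0.4 -0.8] w 8.2 g 60.6
shift [ 1.1 -1.5 18.1] ang [-0.004  0.001  0.   ]
-70 [np.float64(44.5), np.float64(6.0)]
-60 [np.float64(38.8), np.float64(38.9)]
-50 [np.float64(39.8), np.float64(6.2)]
-40 [np.float64(40.8), np.float64(38.3)]
-30 [np.float64(39.0)]
-20 [np.float64(218.2)]
-10 [np.float64(95.7), np.float64(113.1)]
0 [np.float64(95.0), np.float64(109.0)]
10 [np.float64(96.7), np.float64(150.3)]
20 [np.float64(128.6), np.float64(272.0)]
30 [np.float64(268.9), np.float64(285.9)]
40 [np.float64(397.7), np.float64(366.6)]
50 [np.float64(37.1), np.float64(381.3)]
60 [np.float64(38.5), np.float64(421.3)]
70 [np.float64(21.4), np.float64(36.9)]
```

View pics/c6.png

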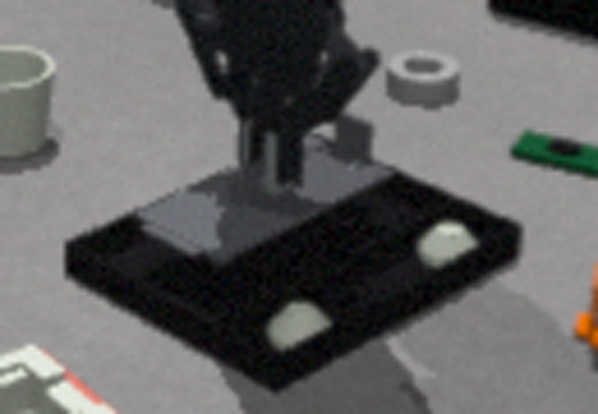

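The cover is level over the large compartment, clear of the walls and caps. I'll lower it until it touches.

```bash
python3 -m creep '[{"jaw":-1,"xyz":[0.5,-1,8],"angular":[0,0,0]},{"jaw":-1,"xyz":[0.5,-1,14],"angular":[0,0,0]},{"jaw":-1,"xyz":[0.5,-1,18],"angular":[0,0,0]},{"jaw":-1,"xyz":[0.5,-1,18],"angular":[0,0,0]},{"jaw":-1,"xyz":[0.5,-1,18],"angular":[0,0,0]}]'|grep -E 'pos|rot|force: \['; python3 -m creep '[{"jaw":-1,"xyz":[0,0,1],"angular":[0,0,0]},{"jaw":-1,"xyz":[0,0,1],"angular":[0,0,0]}]'|grep -E 'pos|force: \['
```

```text
eef_pos: [556.7, -144.3, 42.9]
tool_rot: [-3.135, 0.0, 1.498]
force: [-0.3, 0.3, -1.1]
eef_pos: [556.6, -144.2, 41.9]
force: [0.3, -0.4, -1.4]
```

```bash
python3 -m creep '[{"jaw":-1,"xyz":[0,0,0.7],"angular":[0,0,0]},{"jaw":-1,"xyz":[0,0,0.7],"angular":[0,0,0]}]'|grep -E 'pos|force: \['
```

```text
eef_pos: [556.7, -144.3, 41.4]
force: [0.3, 0.2, 0.7]
```

Contact is starting. I'll go slightly further to seat the cover, then release.

```bash
python3 -m creep '[{"jaw":-1,"xyz":[0,0,0.7],"angular":[0,0,0]},{"jaw":-1,"xyz":[0,0,0.7],"angular":[0,0,0]}]'|grep -E 'pos|rot|force: \['; python3 -m creep '[{"jaw":-0.9,"xyz":[0,0,0],"angular":[0,0,0]},{"jaw":-0.7,"xyz":[0,0,0],"angular":[0,0,0]},{"jaw":-0.5,"xyz":[0,0,0],"angular":[0,0,0]},{"jaw":-0.4,"xyz":[0,0,0],"angular":[0,0,0]},{"jaw":-0.4,"xyz":[0,0,0],"angular":[0,0,0]},{"jaw":-0.4,"xyz":[0,0,-10],"angular":[0,0,0]},{"jaw":-0.4,"xyz":[0,0,-30],"angular":[0,0,0]},{"jaw":-0.4,"xyz":[0,0,-80],"angular":[0,0,0]},{"jaw":-0.4,"xyz":[0,0,-130],"angular":[0,0,0]},{"jaw":-0.4,"xyz":[60,0,-150],"angular":[0,0,0]},{"jaw":-0.4,"xyz":[120,0,-150],"angular":[0,0,0]},{"jaw":-0.4,"xyz":[180,0,-150],"angular":[0,0,0]}]'
python3 - <<'E'
from h import *
b,d=viewer.get_image("side");W=cloud("side",d)
u=np.array([np.cos(1.499),np.sin(1.499)]);q=W[...,:2]-np.array([557.1,-143.3]);s=q@u;l=q@np.array([-u[1],u[0]])
for lo in range(-65,70,20):
    print(lo+5,[np.median(W[i][:,2]).round(1) for i in((s>lo)&(s<lo+10)&(l<-12)&(l>-28),(s>lo)&(s<lo+10)&(l>12)&(l<28)) if i.sum()])
cv2.imwrite("pics/c7.png",b[100:380,150:560,::-1])
E
```

```text
eef_pos: [556.7, -144.3, 41.2]
tool_rot: [-3.135, 0.0, 1.499]
force: [-1.5, -0.0, 4.9]
clock: 23.4
eef_pos: [570.9, 37.1, 191.8]
tool_rot: [-3.137, -0.0, 1.498]
force: [0.4, 0.9, 0.0]
width: 25.6
gripper_force: 0.0
-60 [np.float64(18.4), np.float64(17.8)]
-40 [np.float64(18.8)]
-20 [np.float64(18.0)]
0 [np.float64(18.1)]
20 [np.float64(18.8), np.float64(18.2)]
40 [np.float64(18.1), np.float64(18.3)]
60 [np.float64(18.8), np.float64(18.1)]
```

View pics/c7.png

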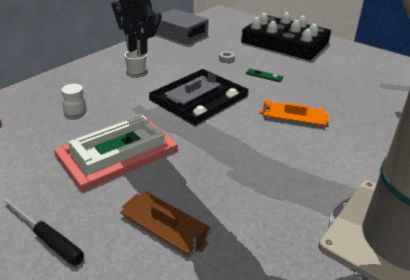

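The cover lies flat, with its plate top at 18 mm everywhere as expected. The housing is in its nest and the other things haven't moved.

```bash
python3 -c "
from cell import ctrl
print(ctrl.finish_job())"
```

```text
the job is handed in; nothing more can be done
None
```

The cover was unclipped, drawn out of its slot, laid flat and right side up in the large tray compartment and let go, with the instrument still in its nest (slid along the pocket while the cover was pulled); the job is handed in at about 23 s.

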